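# Lock off the gas changeover valve

## Robot

A 6-joint arm with a two-finger parallel gripper is mounted at the origin on the work surface. World frame = base frame: x ahead of the robot, y to its left, z up, the work surface at z = 0. Lengths are in m, angles in rad, forces in N, time in s.
With the tool pointing down it reaches from about 0.25 to 0.775 m from the base axis. Payload 4 kg.
Tool frame: the origin (TCP) lies at the centre of the arm's flange, where the gripper is bolted on; the fingertips stand ahead of it and the grasp point (between the pads) lies 180 mm ahead of it (robot.tcp_to_tips is the z of the fingertips in the tool frame, in m); z points along the fingers, y is the direction in which the jaws open and shut (so a half turn about z gives the same grasp; the last joint's range is limited). The gripper opens to 94 mm and grips with 3 to 60 N. Pads are 16 mm wide; open, the fingers measure 119 mm over their backs; the gripper's body (75 mm by 177 mm) begins 78 mm behind the grasp point.
Start: joints at [1.104, 0.087, 1.371, -0, 1.684, -0.103], TCP at [0.196, 0.514, 0.405] pointing down, gripper open.
Joint ranges: [-3.1, 3.1], [-0.76, 2.03], [0.27, 2.55], [-1.08, 4.22], [0.17, 2.65], [-2.57, 2.57]. Speed limits (rad/s): [2.79, 2.79, 3.14, 3.14, 3.14, 3.14].

## Interface

Orientations are given as [roll, pitch, yaw] about the fixed x, y, z axes, in that order (R = Rz(yaw) Ry(pitch) Rx(roll)).
In Python, from bench import robot gives the robot as it stands.
- The arm moves only by the tool move_arm, never from a script. Its argument "increments" is a list that holds one entry, the list of rows, each a list of 7 numbers: the opening, from 0 (shut) to 1 (fully open), then the shift along the tool's x, y, z as a fraction of full scale, then the turn, a rotation vector about the tool's x, y, z as a fraction of full scale. In form: [[[jaw, dx, dy, dz, rx, ry, rz], ...]]. A call has 1 to 8 rows; each row is the pose to reach, as a shift and turn from the pose commanded when the call began, along the tool's axes at that moment; what a row does not reach only later rows make up. Full scale, the value 1, is 0.1 m for a shift and pi/2 rad for a turn. A row lasts 1/12 s, in which the tool goes at most 41.7 mm and 7.16 degrees, less where a joint would pass 70% of its speed; a pose out of reach is approached as far as the arm can. A call with a number of a shift or a turn outside -1 to 1 is refused whole. A call with a gripper value outside its range is refused whole. The fingers move at their own pace and stop on an object; the grip force is fixed at half the most. Time passes only in rows, so rows that repeat a pose let the fingers close. It gives the time, the measured TCP pose, the force and the opening at its end, in the units of the state.
- robot.get_obs(): the state, without advancing time (a new reading comes with each control period).
- robot.snapshot(name): name is "scene" or "top" or "wrist"; returns (picture, depth): 400x640x3 uint8, red, green, blue; 400x640 float32, m along the optical axis (not along the pixel's ray), 0 where there is no reading.
- robot.camera_params(name): a dict with "mtx" (3x3 intrinsics, pixels), "R" (3x3) and "t" (3): a world point X has camera coordinates R X + t. Camera axes: x right, y down, z forward; pixel columns grow to the right and rows downward; lengths in m; the calibration is good to about 2 mm. A picture is of the moment at which its call begins: read the wrist's pose just before it. camera_params takes no time and is no camera call; for the wrist camera it gives the pose at the moment of the call.
- robot.close_job(): hands the job in, once; it reports no verdict.
The state is a dict: "time": time; "joint_positions": joint angles; "qvel": joint speeds; "joint_torque": joint torques, N m; "tool_pos": TCP position; "ee_rot": TCP orientation; "wrist_force": force on the tool from outside, world axes, zero at the start; "wrist_torque": the same for the moment, N m; "width": finger opening in m.
Only numpy, scipy, OpenCV 4.12 (cv2) and the standard library are available. Lean on these libraries where they do the work, as an engineer would, in place of code of your own. Each camera call takes 0.05 s, during which the arm holds its last target.

## Task

The gas changeover manifold on the lab bench must be locked off before its hoses go on. With light fingertip pushes only, gripping nothing, swing the valve lever until the slot across its locking disc lines up with the lock bar, then push the bar by its knob right through the disc and into the keeper on the other side, as far as it goes. Leave the bottle, tube rack, plug and spanner where they are, and finish with the hand clear.

Things in the scene. Friction and masses are not known exactly. Their poses are not given: they have to be found in the camera images.
- manifold: Gas changeover manifold, bolted to the bench: grey painted base plate 150 x 200 x 8 mm, brass three-way valve, round gauge behind it; nothing on it is higher than 93 mm. Origin on the bench top below the valve stem; own x points away from the robot to the gauge, own y along the lock bar from keeper to knob. In these axes (mm) the plate covers x -60 to 90, y -100 to 100.
- disc_centre (a point): Centre of the top face of the steel locking disc, on the valve stem's vertical axis, 84 mm above the bench. The disc is 60 mm across, its slotted top part 14 mm thick. The slot, 16 mm wide and 14 mm deep, runs right across the top, open at both ends, at right angles to the lever, and turns with it.
- valve_lever (a joint): Angle of lever and disc about the stem, rad, counter-clockwise from above. 0: slot in line with the bar, lever along the manifold's own -x (to the robot); positive: lever towards the keeper side. Range -0.8 to 1.05, no stop or click at 0; starts at 0.45 to 1.0, stays where left; takes 2 N at 100 mm. Within 0.1 rad of 0 the entering bar trues the disc; farther off it butts on the rim.
- lever_end (a point): Point on top of the lever's grey plastic grip, on its centre line, 110 mm from the stem axis, 80 mm above the bench. The grip is 20 mm wide, spans 64 to 80 mm above the bench and 58 to 128 mm from the stem axis; between disc and grip the lever is a steel strip 14 mm wide, 64 to 70 mm above the bench. Own x points from the grip to the stem.
- lock_bar (a joint): How far the lock bar is pushed in, m, along the manifold's own -y: 0 drawn out, 0.100 against its stop (home) with its nose 4 mm out beyond the keeper. Starts at 0 to 0.005, slides with about 2 N, stays where it is left. Once the bar is in the slot the lever cannot turn.
- bar_knob (a point): Centre of the outer end face of the bar's round aluminium knob, the face to push, 77 mm above the bench; moves with the bar. Knob 32 mm across, 14 mm long, on the end of a straight steel bar 12 mm thick with a rounded nose. The face is 198 mm from the stem axis along the manifold's own y at bar 0, 98 mm when home.
- bar_guide (a point): Top centre of the fixed steel box section that guides the bar, 90 mm above the bench, on the manifold's own y axis 60 mm from the stem axis. The guide is 24 mm wide and covers own y 40 to 80 mm; the 4 mm rubber ring behind the bar's knob stops against it and gives about 1 mm for each 4 N.
- keeper_mouth (a point): Middle of the keeper's opening on the side facing the disc, 77 mm above the bench, 40 mm from the stem axis along the manifold's own -y. The keeper is a fixed box section 24 mm wide, 18 mm long, top at 90 mm, with a 14 mm square opening right through; the bar's nose goes in here.
- spanner_grip (a point): Bystander: the grip of a loose steel spanner, 150 mm long, lying flat on the bench on the robot's side of the lock bar, lower than 20 mm.
- reagent_bottle: Bystander: a loose white plastic reagent bottle with blue cap, 64 mm across, 130 mm tall, standing beyond the keeper side; origin at the centre of its foot.
- blank_plug: Bystander: a loose brass blanking plug, 30 mm across and 36 mm tall, standing on its hexagon head beyond the lock bar; origin at the centre of its foot.
- tube_rack: Bystander: a loose white tube rack with tubes, 60 x 160 mm and 102 mm tall, standing beyond the manifold; origin under its centre.

How it is judged:
On the way, in this order (a step that is already met when the one before it is completed fails the run):
1. the slot of the locking disc is in line with the lock bar (within 0.12 rad) (value of joint valve_lever between -0.12 and 0.12 rad), for 0.2 s.
2. the lock bar is through the disc and in the keeper (pushed at least 88 mm of 100) (all of step 1 and value of joint lock_bar above 0.088 m), for 0.2 s.
At the end, for the whole second after the job is handed in: The lock bar is pushed at least 88 mm of its 100 mm travel, through the disc and at least 8 mm into the keeper, and at rest; the disc is within 0.12 rad of the line; the four bystanders are within 20 mm of where they stood (all of step 2 and velocity of joint lock_bar between -0.005 and 0.005 m/s and distance of each of spanner_grip, reagent_bottle, blank_plug, tube_rack from where it was at the start of the episode below 0.02 m); the robot touches nothing.
It fails at once if a bystander is lifted, carried or moved by more than 20 mm (distance of any of spanner_grip, reagent_bottle, blank_plug, tube_rack from where it was at the start of the episode above 0.02 m).
It fails at once if the fingers grip or press the manifold, its lever or its bar with more than 35 N (contact force between the fingers and manifold above 35 N).
It also fails if it takes over 64 s, if anything falls off the work surface, if the arm or the gripper's body presses on something with over 40 N, if the wrist force passes 120 N, or if a joint passes its speed limit or range.

## Working session

There is one attempt and no reset: what is moved stays moved. The work goes in short steps, Python scripts to look and compute and a tool call to move; the robot and the scene stay as the last step left them, time stands still between calls to the robot, and variables do not carry over. Pictures are saved under pics/ and viewed, and the job is handed in when it is done.

Besides the shell and the picture viewer there is one more tool, called after "Emit:" as name([rows], argument=value, ...), one row to a line, values as JSON. move_arm: Moves the arm, as the interface text tells. Its arguments: {"type":"object","properties":{"increments":{"type":"array","items":{"type":"array","items":{"type":"array","items":{"type":"number","minimum":-1,"maximum":1}}}}},"required":["increments"]}

```bash
mkdir -p pics; ls; cat > h.py <<'E'
import numpy as np, cv2
from bench import robot
def snap(n,f):
    p=robot.camera_params(n); im,d=robot.snapshot(n); cv2.imwrite('pics/'+f+'.png',im[:,:,::-1]); np.savez('pics/'+f+'.npz',im=im,d=d,**{k:np.array(p[k]) for k in('mtx','R','t')}); return im,d,p
def load(f): return np.load('pics/'+f+'.npz')
def ray(p,u,v,z):
    R=np.array(p['R']);t=np.array(p['t']);K=np.array(p['mtx'])
    c=-R.T@t; r=R.T@np.linalg.inv(K)@np.array([u,v,1.]); s=(z-c[2])/r[2]; return c+s*r
def proj(p,X):
    c=np.array(p['R'])@np.array(X)+np.array(p['t']); q=np.array(p['mtx'])@c; return q[:2]/q[2]
def dep(p,u,v,d):
    R=np.array(p['R']);t=np.array(p['t']);K=np.array(p['mtx'])
    return R.T@(np.linalg.inv(K)@np.array([u,v,1.])*d-t)
E
python3 - <<'E'
from h import *
print(robot.get_obs(), robot.tcp_to_tips)
for n in('scene','top'):
    im,d,p=snap(n,n+'0'); print(n,p)
E
```

```text
pics
{'time': 0.0, 'joint_positions': array([ 1.10388343e+00,  8.79361707e-02,  1.37222681e+00, -1.49545184e-05,
        1.68358464e+00, -1.03098418e-01]), 'qvel': array([-3.05986219e-05, -1.03970415e-03, -1.12175249e-03,  9.51726712e-04,
        3.15211876e-03,  6.49521015e-04]), 'joint_torque': array([-3.34194256e-04, -3.40182066e+01, -3.02425218e+01,  7.16055511e-02,
        3.30500398e-02, -1.83835314e-04]), 'tool_pos': array([0.1956683 , 0.51389871, 0.40352792]), 'ee_rot': array([-3.13944760e+00, -2.06996256e-04,  2.77777628e+00]), 'wrist_force': array([-0.06739999, -0.36305691, -0.40038038]), 'wrist_torque': array([-0.02342013, -0.00270774,  0.01541577]), 'width': 0.0943324106103353} 0.1992
scene {'mtx': array([[371.40461274,   0.        , 317.51799856],
       [  0.        , 371.40461274, 201.08576857],
       [  0.        ,   0.        ,   1.        ]]), 'R': array([[-0.51031098,  0.85997567, -0.00495561],
       [ 0.56959558,  0.33367046, -0.75114905],
       [-0.64431636, -0.3861423 , -0.66011404]]), 't': array([ 0.36306048, -0.28357761,  1.0748681 ])}
top {'mtx': array([[477.47184641,   0.        , 318.88561581],
       [  0.        , 477.47184641, 204.2533414 ],
       [  0.        ,   0.        ,   1.        ]]), 'R': array([[-0.02924818, -0.99940633,  0.01820813],
       [-0.98351592,  0.02552174, -0.1790114 ],
       [ 0.17844042, -0.02314374, -0.9836785 ]]), 't': array([-0.05353606,  0.61556788,  0.98488827])}
```

View pics/scene0.png

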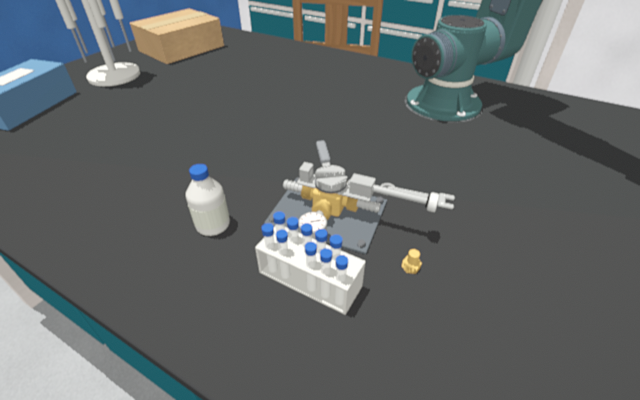

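View pics/top0.png

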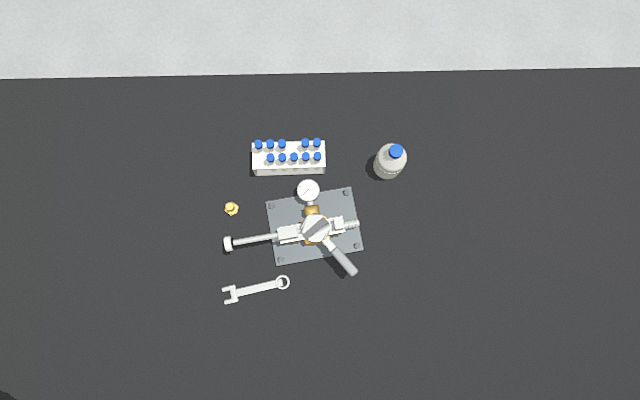

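The scene view shows the robot at top right and the keeper on the bottle side. In the top view the knob is at (228,243), disc (315,229), lever tip (352,270), spanner (255,290), plug (231,209), rack (289,158) and bottle (391,160). I'll zoom in and measure.

```bash
python3 - <<'E'
from h import *
z=load('top0'); im=z['im'][170:320,200:420]
cv2.imwrite('pics/top0z.png',cv2.resize(im[:,:,::-1],None,fx=3.6,fy=3.6,interpolation=cv2.INTER_CUBIC))
z=load('scene0'); im=z['im'][120:280,250:470]
cv2.imwrite('pics/scene0z.png',cv2.resize(im[:,:,::-1],None,fx=3.6,fy=3.6,interpolation=cv2.INTER_CUBIC))
E
```

```text
(no output)
```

View pics/top0z.png

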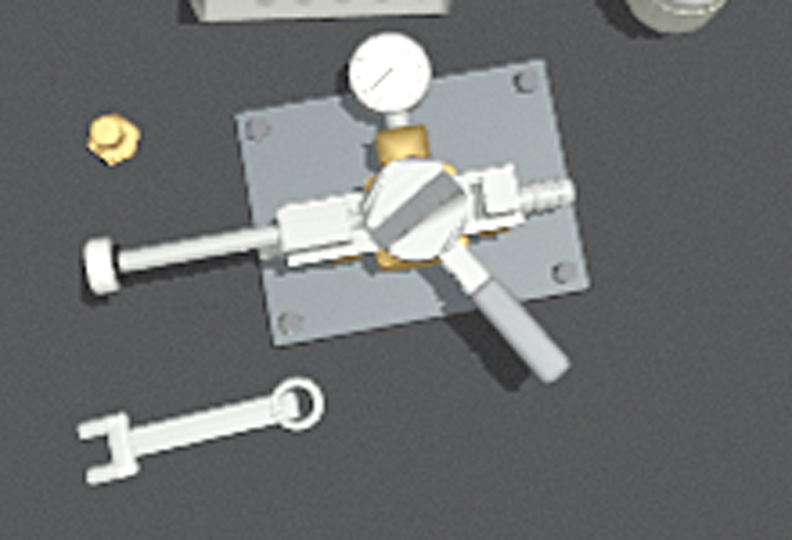

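View pics/scene0z.png

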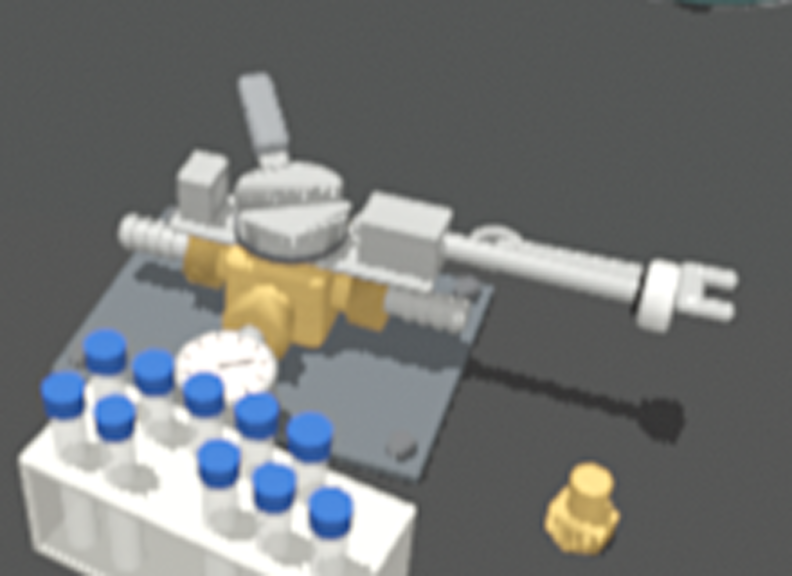

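```bash
python3 - <<'E'
from h import *
p=load('top0')
f=lambda u,v,z: ray(p,200+(u-1.3)/3.6,170+(v-1.3)/3.6,z)
C=[f(236,113,.008),f(545,60,.008),f(590,288,.008),f(275,345,.008)]
for c in C: print('corner',c.round(4))
# order: far-left(x90,y100), far-right(90,-100), near-right(-60,-100), near-left(-60,100)
M=np.array([[90,100],[90,-100],[-60,-100],[-60,100]])/1000.
A=np.array(C)[:,:2]; mc=M.mean(0);ac=A.mean(0)
H=(M-mc).T@(A-ac); U,S,Vt=np.linalg.svd(H); R=Vt.T@U.T; o=ac-R@mc
yaw=np.arctan2(R[1,0],R[0,0]); print('R',R,'o',o,'yaw',yaw)
print('res',(A-(M@R.T+o))*1000)
d=f(417,211,.084); k=f(87,265,.077); g=f(400,228,.09)
print('disc',d,'knob',k,'leverend mid far end',f(556,370,.080))
le=f(556,370,.080)[:2]-d[:2]; lo=f(478,290,.08)[:2]
v=le; a=np.arctan2(v[1],v[0]); print('lever dist',np.hypot(*v),'angle',a, 'joint', (a-(yaw+np.pi)+np.pi)%(2*np.pi)-np.pi)
kk=k[:2]-d[:2]; print('bar len',np.hypot(*kk),'dir yaw',np.arctan2(kk[1],kk[0])-np.pi/2)
for n,u,v,z in(('plug',112,135,.03),('spL',85,430,.01),('spL2',95,480,.01),('spR',322,400,.01)): print(n,f(u,v,z))
print('rack', ray(p,253,175,0),ray(p,325,174,0),'bottle',ray(p,389,172,0.0))
E
```

```text
corner [0.6332 0.0506 0.008 ]
corner [ 0.6626 -0.1468  0.008 ]
corner [ 0.5163 -0.1689  0.008 ]
corner [0.4865 0.0278 0.008 ]
R [[ 0.9887635  -0.14948829]
 [ 0.14948829  0.9887635 ]] o [ 0.55984727 -0.06158011] yaw 0.1500507318956117
res [[-0.66732239 -0.19217593]
 [-1.17604613  0.18640393]
 [ 0.86682767  0.50497312]
 [ 0.97654086 -0.49920112]]
disc [ 0.55774476 -0.06118416  0.084     ] knob [0.53215853 0.13172189 0.077     ] leverend mid far end [ 0.46370827 -0.13886279  0.08      ]
lever dist 0.12197061619501726 angle -2.4511694512931617 joint 0.5403724704010191
bar len 0.19459546633739475 dir yaw 0.13186600223170064
plug [0.61714362 0.12517825 0.03      ]
spL [0.43815068 0.14420667 0.01      ]
spL2 [0.4080361  0.13795885 0.01      ]
spR [ 0.45207108 -0.000681    0.01      ]
rack [0.69691906 0.07893838 0.        ] [ 0.6951705  -0.08814773  0.        ] bottle [ 0.69627199 -0.23772024  0.        ]
```

Emit:
move_arm([
  [[0,-1,-1,0,0,0,0.6],[0,-1,-1,0,0,0,0.6],[0,-1,-1,0,0,0,0.6],[0,-1,-1,0,0,0,0.6],[0,-1,-1,0,0,0,0.6],[0,-1,-1,0,0,0,0.6],[0,-1,-1,0,0,0,0.6],[0,-1,-1,0,0,0,0.6]],
])

```text
time: 0.77
tool_pos: [0.2537, 0.3846, 0.4042]
ee_rot: [-3.141, 0.0, 1.829]
wrist_force: [0.2, 0.5, 0.7]
width: 0.0439
```

```bash
cat >> h.py <<'E'
from scipy.spatial.transform import Rotation as Ro
O=np.array([.5588,-.0614]); YAW=0.147
def own2w(x,y): c,s=np.cos(YAW),np.sin(YAW); return O+np.array([c*x-s*y,s*x+c*y])
def st():
    o=robot.get_obs(); return o['time'],np.array(o['tool_pos']),Ro.from_euler('xyz',o['ee_rot']),o
def plan(x,y,tipz,yaw=YAW+np.pi/2):
    t,p,R,o=st(); q=own2w(x,y); g=np.array([q[0],q[1],tipz+robot.tcp_to_tips])
    T=Ro.from_euler('xyz',[np.pi,0,yaw])
    print('t',round(t,2),'tcp',p.round(4),'rpy',np.array(o['ee_rot']).round(4),'F',o['wrist_force'].round(2),'w',round(o['width'],4))
    print('shift',(R.inv().apply(g-p)/.1).round(3),'turn',((R.inv()*T).as_rotvec()/(np.pi/2)).round(3))
E
python3 -c "
from h import *
plan(-76,-87,.06) if 0 else plan(-.076,-.090,.205)"
```

```text
t 0.77 tcp [0.2537 0.3846 0.4042] rpy [-3.1409e+00  4.0000e-04  1.8294e+00] F [0.16 0.54 0.66] w 0.0439
shift [-5.902e+00  9.540e-01  2.000e-03] turn [-0.     0.     0.071]
```

Emit:
move_arm([
  [[0,-1,0.15,0,0,0,0.071],[0,-1,0.15,0,0,0,0.071],[0,-1,0.15,0,0,0,0.071],[0,-1,0.15,0,0,0,0.071]],
])

```text
time: 1.1
tool_pos: [0.295, 0.29, 0.4044]
ee_rot: [3.141, 0.001, 1.719]
wrist_force: [-0.2, 0.6, 0.6]
width: 0.0175
```

```bash
python3 -c "
from h import *
plan(-.076,-.090,.205)"
```

```text
t 1.1 tcp [0.295  0.29   0.4044] rpy [3.1414e+00 1.4000e-03 1.7193e+00] F [-0.17  0.55  0.62] w 0.0175
shift [-4.765  1.328  0.009] turn [0.    0.001 0.001]
```

Emit:
move_arm([
  [[0,-1,0.28,0,0,0,0],[0,-1,0.28,0,0,0,0],[0,-1,0.28,0,0,0,0]],
])

```text
time: 1.35
tool_pos: [0.3376, 0.1963, 0.4044]
ee_rot: [-3.142, 0.001, 1.723]
wrist_force: [1.7, 1.0, 0.3]
width: 0.0006
```

Emit:
move_arm([
  [[0,-1,0.28,0,0,0,0],[0,-1,0.28,0,0,0,0],[0,-1,0.28,0,0,0,0]],
])

```text
time: 1.6
tool_pos: [0.3809, 0.1011, 0.4044]
ee_rot: [3.141, 0.001, 1.722]
wrist_force: [0.4, 0.2, -0.3]
width: 0.0006
```

Emit:
move_arm([
  [[0,-1,0.28,0,0,0,0],[0,-1,0.28,0,0,0,0],[0,-1,0.28,0,0,0,0]],
])

```text
time: 1.85
tool_pos: [0.4242, 0.0062, 0.4042]
ee_rot: [-3.141, 0.001, 1.721]
wrist_force: [0.1, -0.1, 0.1]
width: 0.0005
```

Emit:
move_arm([
  [[0,-1,0.28,0,0,0,0],[0,-1,0.28,0,0,0,0],[0,-1,0.28,0,0,0,0],[0,-1,0.28,0,0,0,0]],
])

```text
time: 2.18
tool_pos: [0.4674, -0.0886, 0.4034]
ee_rot: [-3.14, -0.0, 1.719]
wrist_force: [-0.4, 0.5, -0.0]
width: 0.0008
```

```bash
python3 -c "
from h import *
im,d,p=snap('wrist','w1'); print(p['R'],p['t'])
plan(-.076,-.090,.205)"
```

```text
[[ 9.88976366e-01  1.48070263e-01 -9.71873990e-04]
 [ 1.44091793e-01 -9.60850473e-01  2.36651481e-01]
 [ 3.41072213e-02 -2.34182760e-01 -9.71594119e-01]] [-0.44967143 -0.17700682  0.35295256]
t 2.23 tcp [ 0.4667 -0.0869  0.4036] rpy [-3.1399e+00 -1.8000e-03  1.7211e+00] F [0.01 1.11 0.48] w 0.0003
shift [-0.784  0.185 -0.008] turn [-0.001 -0.001  0.002]
```

View pics/w1.png

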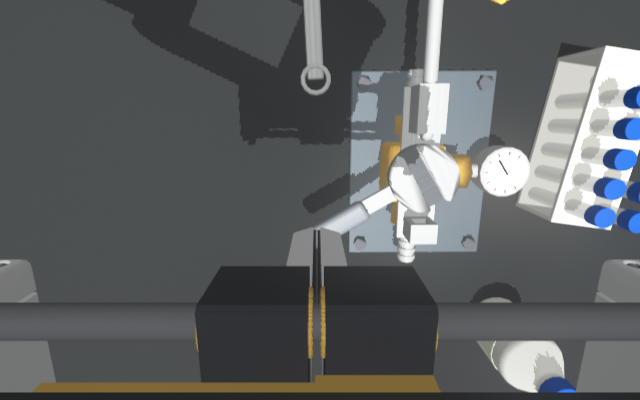

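The wrist view, with image up being own +y, shows disc (423,177), plate corners (351,71), (496,71), (478,251) and (349,251), the spanner ring at (315,79) and the bottle at lower right (520,350). I'll check the manifold pose from here.

```bash
python3 - <<'E'
from h import *
p=load('w1')
C=[ray(p,u,v,.008) for u,v in((351,71),(496,71),(478,251),(349,251))]
M=np.array([[-60,100],[90,100],[90,-100],[-60,-100]])/1000.
A=np.array(C)[:,:2]; mc=M.mean(0);ac=A.mean(0)
U,S,Vt=np.linalg.svd((M-mc).T@(A-ac)); R=Vt.T@U.T; o=ac-R@mc
print('o',o,'yaw',np.arctan2(R[1,0],R[0,0])); print(((A-(M@R.T+o))*1000).round(1))
print('disc',ray(p,424,177,.084))
g=[ray(p,331,228,.08),ray(p,368,207,.08)]; print(g)
b=[ray(p,429,83,.09),ray(p,425,230,.09)];print(b)
E
```

```text
o [ 0.56145496 -0.06021153] yaw 0.1579812255006744
[[ 0.  -0.4]
 [-0.7 -2. ]
 [ 0.5  0.6]
 [ 0.2  1.9]]
disc [ 0.55950508 -0.05866928  0.084     ]
[array([ 0.48627952, -0.11872713,  0.08      ]), array([ 0.51647778, -0.09385426,  0.08      ])]
[array([0.5444231 , 0.01819013, 0.09      ]), array([ 0.56900984, -0.10486328,  0.09      ])]
```

```bash
sed -i 's/^O=.*/O=np.array([.5595,-.0605]); YAW=0.151/' h.py; python3 -c "
from h import *
plan(-.078,-.092,.058)"
```

```text
t 2.23 tcp [ 0.4667 -0.0869  0.4036] rpy [-3.1399e+00 -1.8000e-03  1.7211e+00] F [0.01 1.11 0.48] w 0.0003
shift [-0.801  0.18   1.462] turn [-0.001 -0.001 -0.   ]
```

Emit:
move_arm([
  [[0,-0.8,0.18,0,0,0,0],[0,-0.8,0.18,0,0,0,0],[0,-0.8,0.18,0.3,0,0,0],[0,-0.8,0.18,0.6,0,0,0],[0,-0.8,0.18,0.9,0,0,0],[0,-0.8,0.18,0.9,0,0,0]],
])

```text
time: 2.73
tool_pos: [0.4941, -0.1597, 0.3075]
ee_rot: [-3.13, -0.008, 1.725]
wrist_force: [-0.0, 1.6, -1.1]
width: 0.0007
```

```bash
python3 -c "
from h import *
plan(-.078,-.092,.058)
snap('wrist','w2')
plan(-.078,-.092,.058)"
```

```text
t 2.73 tcp [ 0.4941 -0.1597  0.3075] rpy [-3.1305 -0.0085  1.7254] F [-0.02  1.62 -1.09] w 0.0007
shift [-0.042  0.021  0.503] turn [-0.007 -0.005  0.002]
t 2.78 tcp [ 0.4949 -0.1601  0.311 ] rpy [-3.1346 -0.0056  1.7256] F [-1.25  0.47  0.11] w 0.0002
shift [-0.035  0.012  0.538] turn [-0.004 -0.004  0.002]
```

View pics/w2.png

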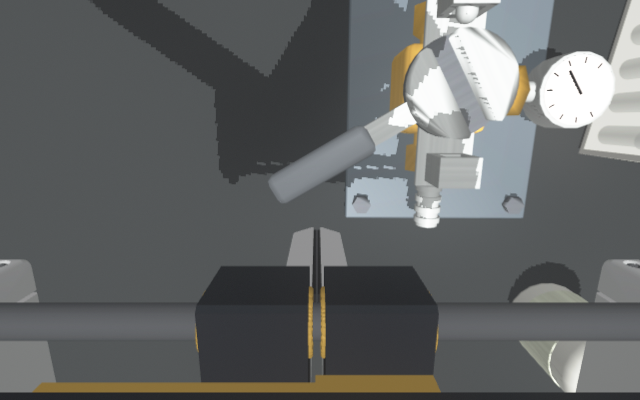

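The grip runs from (275,190) to (370,137) and the closed tips are at (317,230), on the keeper side and clear of the lever. I'll descend, then push.

Emit:
move_arm([
  [[0,-0.02,0,0.3,0,0,0],[0,-0.02,0,0.53,0,0,0],[0,-0.02,0,0.53,0,0,0],[0,-0.02,0,0.53,0,0,0],[0,-0.02,0,0.53,0,0,0]],
])

```text
time: 3.2
tool_pos: [0.4971, -0.1639, 0.2646]
ee_rot: [3.138, 0.002, 1.725]
wrist_force: [-0.4, -0.1, 0.9]
width: 0.0005
```

```bash
python3 -c "
from h import *
plan(-.078,-.092,.058)
plan(-.105,-.022,.058)"
```

```text
t 3.2 tcp [ 0.4971 -0.1639  0.2646] rpy [3.1378e+00 2.1000e-03 1.7247e+00] F [-0.4  -0.08  0.88] w 0.0005
shift [ 0.008 -0.008  0.074] turn [0.002 0.001 0.002]
t 3.2 tcp [ 0.4971 -0.1639  0.2646] rpy [3.1378e+00 2.1000e-03 1.7247e+00] F [-0.4  -0.08  0.88] w 0.0005
shift [ 0.709 -0.276  0.072] turn [0.002 0.001 0.002]
```

Emit:
move_arm([
  [[0,0,0,0.07,0,0,0],[0,0.05,-0.02,0.07,0,0,0],[0,0.1,-0.04,0.07,0,0,0],[0,0.15,-0.06,0.07,0,0,0],[0,0.2,-0.08,0.07,0,0,0],[0,0.25,-0.1,0.07,0,0,0],[0,0.3,-0.12,0.07,0,0,0],[0,0.35,-0.14,0.07,0,0,0]],
])

```text
time: 3.87
tool_pos: [0.4766, -0.1315, 0.2549]
ee_rot: [3.142, 0.001, 1.724]
wrist_force: [0.1, -3.3, 0.5]
width: 0.0005
```

Emit:
move_arm([
  [[0,0.04,-0.02,0,0,0,0],[0,0.08,-0.04,0,0,0,0],[0,0.12,-0.06,0,0,0,0],[0,0.16,-0.08,0,0,0,0],[0,0.2,-0.1,0,0,0,0],[0,0.24,-0.11,0,0,0,0],[0,0.28,-0.12,0,0,0,0],[0,0.3,-0.13,0,0,0,0]],
])

```text
time: 4.53
tool_pos: [0.4594, -0.1035, 0.2547]
ee_rot: [3.141, -0.0, 1.724]
wrist_force: [1.5, -1.4, 0.3]
width: 0.0005
```

```bash
python3 -c "
from h import *
plan(-.105,-.018,.058)
p=snap('wrist','w3')
snap('top','t3')
z=load('t3')['im'][170:320,200:420]
cv2.imwrite('pics/t3z.png',cv2.resize(z[:,:,::-1],None,fx=3.6,fy=3.6,interpolation=cv2.INTER_CUBIC))
"
```

```text
t 4.53 tcp [ 0.4594 -0.1035  0.2547] rpy [ 3.1415e+00 -3.0000e-04  1.7241e+00] F [ 1.52 -1.41  0.3 ] w 0.0005
shift [ 0.095  0.005 -0.025] turn [ 0.    -0.     0.001]
```

View pics/w3.png

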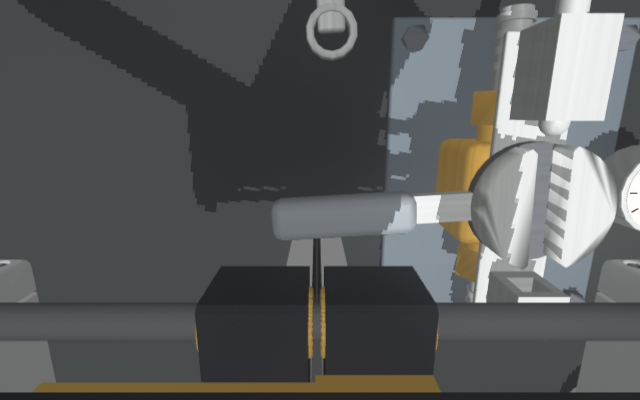

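View pics/t3z.png

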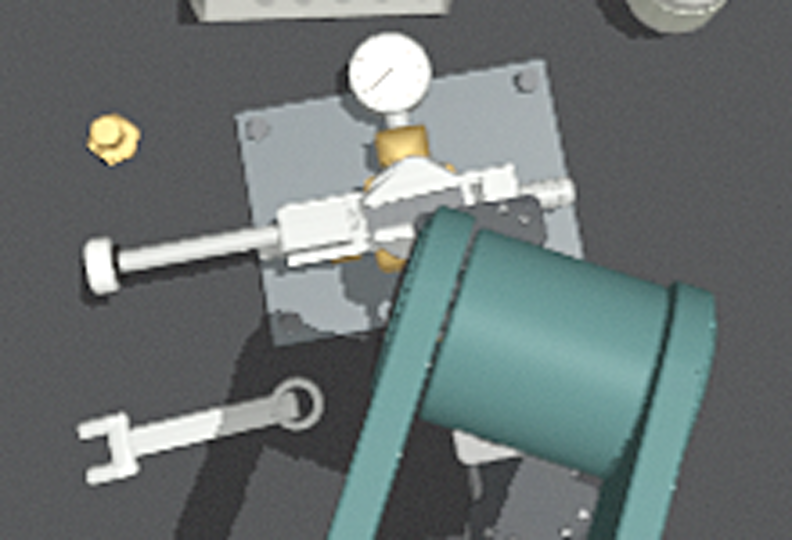

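```bash
python3 - <<'E'
from h import *
p=load('w3')
a=ray(p,275,219,.076)[:2]; b=ray(p,414,212,.076)[:2]; d=ray(p,543,202,.084)[:2]
for q,r in((a,b),(a,d),(a,O)): v=q-r; print(np.arctan2(v[1],v[0])+np.pi-0.151-(2*np.pi if np.arctan2(v[1],v[0])>0 else 0))
print(d, a)
# slot floor edges at z=.07 ; side wall top edges z=.084
s1=ray(p,548,143,.084)[:2]; s2=ray(p,552,262,.084)[:2]; v=s1-s2; print('slot right top edge',np.arctan2(v[1],v[0])-np.pi/2-.151)
e1=ray(p,398,18,.008)[:2];e2=ray(p,382,300,.008)[:2];v=e1-e2;print('plate edge yaw',np.arctan2(v[1],v[0])-np.pi/2)
E
python3 - <<'E'
import cv2
im=cv2.imread('pics/w3.png')[120:310,420:640]
cv2.imwrite('pics/w3z.png',cv2.resize(im,None,fx=3,fy=3,interpolation=cv2.INTER_CUBIC))
E
```

```text
0.05456380614862269
0.08722432285698181
0.06039601956436405
[ 0.55724683 -0.057606  ] [ 0.43761688 -0.0866564 ]
slot right top edge 0.19277728366528527
plate edge yaw 0.14709180023042667
```

View pics/w3z.png

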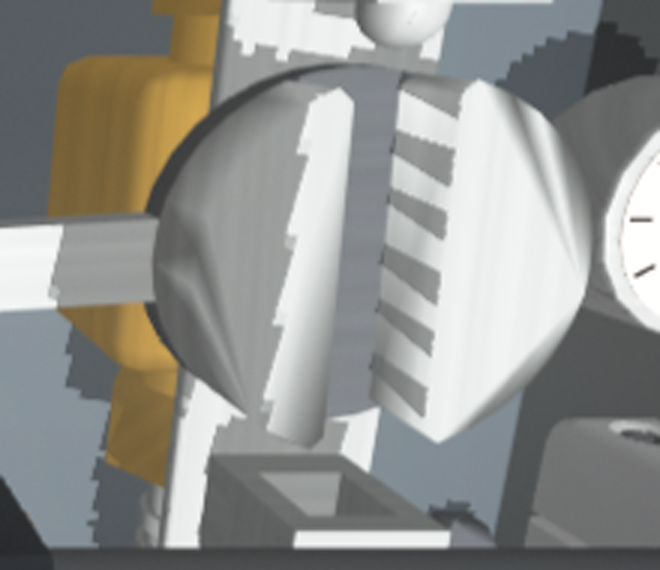

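```bash
python3 - <<'E'
from h import *
p=load('w3')
f=lambda u,v,z: ray(p,420+(u-1)/3,120+(v-1)/3,z)[:2]
for n,a,b,z in(('floor R',(400,70),(374,400),.07),('floor L',(352,95),(326,420),.07),('top R',(465,100),(432,435),.084)):
    v=f(*a,z)-f(*b,z); print(n,np.arctan2(v[1],v[0])-np.pi/2-.151)
E
```

```text
floor R 0.08471923691527652
floor L 0.07305023901456556
top R 0.08034116398694582
```

Emit:
move_arm([
  [[0,0.02,0,0,0,0,0],[0,0.04,0,0,0,0,0],[0,0.06,0,0,0,0,0],[0,0.08,0,0,0,0,0],[0,0.08,0,0,0,0,0],[0,0.08,0,0,0,0,0]],
])

```text
time: 5.13
tool_pos: [0.4582, -0.0959, 0.2544]
ee_rot: [-3.141, -0.001, 1.724]
wrist_force: [-0.5, -1.1, 0.8]
width: 0.0005
```

```bash
python3 - <<'E'
from h import *
plan(-.105,-.018,.058)
snap('wrist','w4')
im=cv2.imread('pics/w4.png')[120:310,250:640]
cv2.imwrite('pics/w4z.png',cv2.resize(im,None,fx=2,fy=2,interpolation=cv2.INTER_CUBIC))
E
```

```text
t 5.13 tcp [ 0.4582 -0.0959  0.2544] rpy [-3.1412e+00 -8.0000e-04  1.7238e+00] F [-0.45 -1.14  0.77] w 0.0005
shift [ 0.018  0.005 -0.028] turn [-0.    -0.001  0.001]
```

View pics/w4z.png

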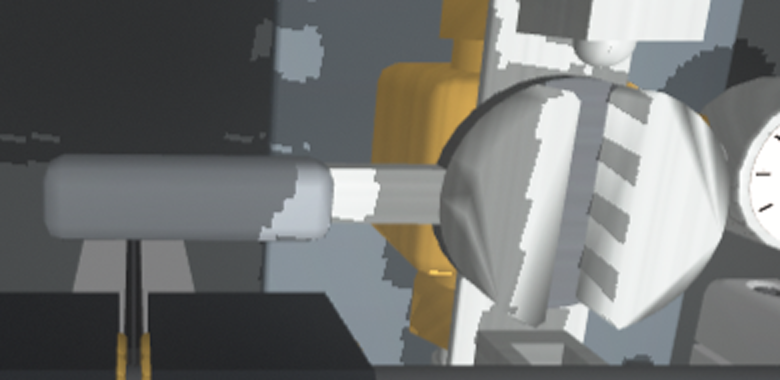

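```bash
python3 - <<'E'
from h import *
p=load('w4')
f=lambda u,v,z: ray(p,250+(u-.5)/2,120+(v-.5)/2,z)[:2]
for n,a,b,z in(('floor R',(612,85),(579,298),.07),('floor L',(582,95),(549,305),.07),('top R',(651,100),(620,327),.084),('guide R',(710,0),(705,40),.09),('plate',(273,55),(264,290),.008)):
    v=f(*a,z)-f(*b,z); print(n,np.arctan2(v[1],v[0])-np.pi/2-.151)
for a,b in(((45,197),(332,199)),((60,155),(320,162)),((60,240),(320,240))):
    v=f(*b,.078)-f(*a,.078); print('lever',np.arctan2(v[1],v[0])-.151)
E
```

```text
floor R 0.011163744542178639
floor L -0.0007623265049138961
top R 0.043494518753716155
guide R 0.070783570864041
plate 0.011231933732586602
lever -0.005292390976675915
lever -0.025682164449027295
lever 0.001963093379874631
```

Emit:
move_arm([
  [[0,-0.25,0,0,0,0,0],[0,-0.25,0,0,0,0,0],[0,-0.25,0,-0.3,0,0,0],[0,-0.25,0,-0.6,0,0,0],[0,-0.25,0,-0.9,0,0,0],[0,0,0.1,-0.9,0,0,0],[0,0.3,0.3,-0.9,0,0,0],[0,0.7,0.5,-0.9,0,0,0]],
])

```text
time: 5.85
tool_pos: [0.4966, -0.0218, 0.3459]
ee_rot: [3.138, -0.0, 1.72]
wrist_force: [-0.3, -0.0, -0.4]
width: 0.0008
```

Emit:
move_arm([
  [[0,0.4,0,0,0,0,0],[0,0.8,0,0,0,0,0],[0,1,0,0,0,0,0]],
])

```text
time: 6.1
tool_pos: [0.48, 0.0805, 0.3447]
ee_rot: [-3.142, -0.004, 1.727]
wrist_force: [-0.2, 0.2, 0.1]
width: 0.0004
```

Emit:
move_arm([
  [[0,0.4,0,0,0,0,0],[0,0.6,0.1,0,0,0,0],[0,0.7,0.2,0,0,0,0],[0,0.7,0.2,0,0,0,0]],
])

```text
time: 6.43
tool_pos: [0.4902, 0.1516, 0.3445]
ee_rot: [3.141, -0.002, 1.727]
wrist_force: [-0.7, -0.9, -0.3]
width: 0.0001
```

```bash
python3 - <<'E'
from h import *
plan(0,.225,.06)
snap('wrist','w5')
E
```

```text
t 6.43 tcp [0.4902 0.1516 0.3445] rpy [ 3.1411e+00 -2.3000e-03  1.7275e+00] F [-0.74 -0.9  -0.26] w 0.0001
shift [0.045 0.366 0.854] turn [ 0.    -0.001  0.004]
```

View pics/w5.png

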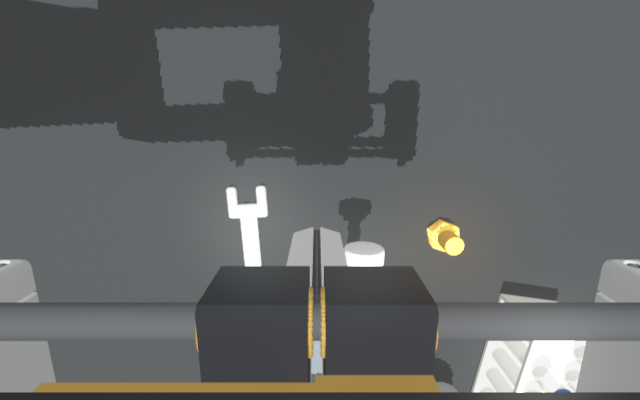

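```bash
python3 - <<'E'
from h import *
p=load('w5')
c,s=np.cos(YAW),np.sin(YAW)
def w2o(q): d=q[:2]-O; return np.array([c*d[0]+s*d[1],-s*d[0]+c*d[1]])
for u,v in((365,245),(365,250),(346,254),(384,254)): print(w2o(ray(p,u,v,.085)))
print('plug',w2o(ray(p,446,236,.03)))
im=cv2.imread('pics/w5.png')[190:300,280:480]
cv2.imwrite('pics/w5z.png',cv2.resize(im,None,fx=4,fy=4,interpolation=cv2.INTER_CUBIC))
E
```

```text
[0.00075893 0.19619998]
[0.00091193 0.19225067]
[-0.01313812  0.18899683]
[0.01521022 0.1891443 ]
plug [0.08213818 0.18414259]
```

View pics/w5z.png

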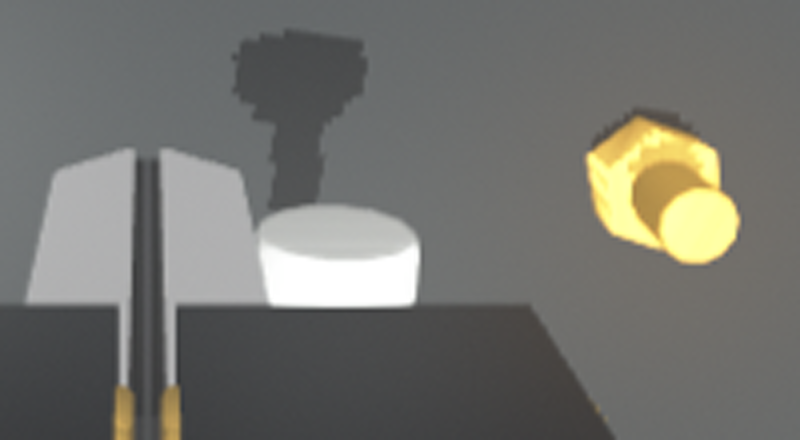

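Emit:
move_arm([
  [[0,0.08,0.37,0,0,0,0],[0,0.08,0.37,0,0,0,0],[0,0.08,0.37,0.3,0,0,0],[0,0.08,0.37,0.6,0,0,0],[0,0.08,0.37,0.84,0,0,0],[0,0.08,0.37,0.84,0,0,0],[0,0.08,0.37,0.84,0,0,0]],
])

```text
time: 7.07
tool_pos: [0.5248, 0.1615, 0.2597]
ee_rot: [-3.138, -0.0, 1.722]
wrist_force: [-0.1, -0.4, 0.5]
width: 0.0004
```

```bash
python3 - <<'E'
from h import *
plan(0.001,.106,.06)
snap('wrist','w6')
snap('scene','s6')
im=load('s6')['im'][100:280,230:500]
cv2.imwrite('pics/s6z.png',cv2.resize(im[:,:,::-1],None,fx=2.9,fy=2.9,interpolation=cv2.INTER_CUBIC))
E
```

```text
t 7.07 tcp [0.5248 0.1615 0.2597] rpy [-3.1381e+00 -1.0000e-04  1.7225e+00] F [-0.08 -0.42  0.51] w 0.0004
shift [-1.187  0.019  0.005] turn [-0.002 -0.     0.   ]
```

View pics/s6z.png

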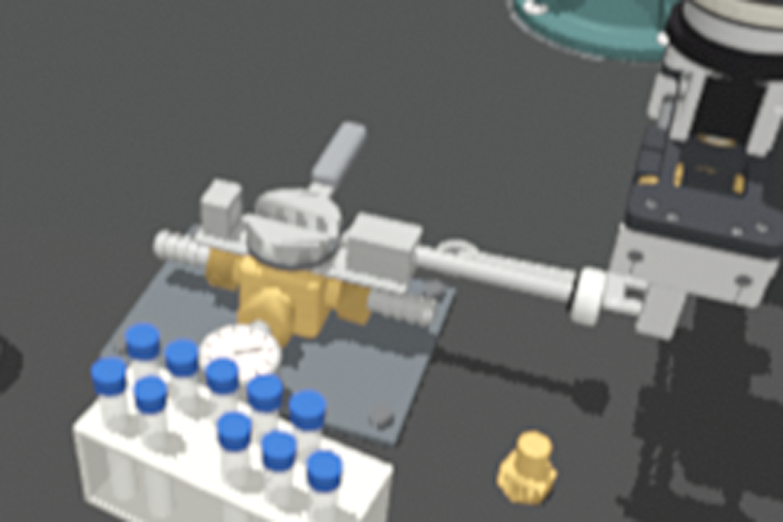

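View pics/w6.png

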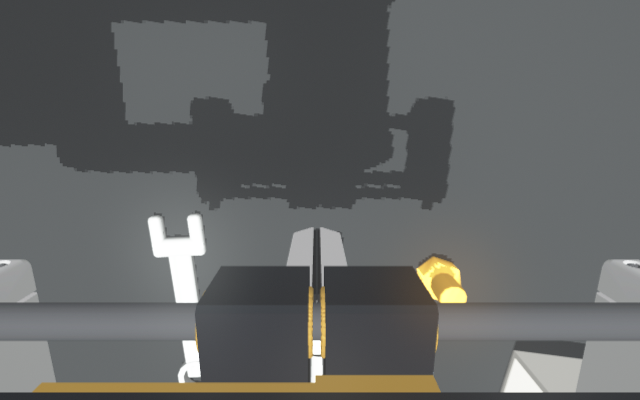

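Emit:
move_arm([
  [[0,-0.1,0.01,0,0,0,0],[0,-0.16,0.02,0,0,0,0],[0,-0.2,0.02,0,0,0,0],[0,-0.24,0.02,0,0,0,0],[0,-0.28,0.02,0,0,0,0],[0,-0.32,0.02,0,0,0,0],[0,-0.36,0.02,0,0,0,0],[0,-0.4,0.02,0,0,0,0]],
])

```text
time: 7.83
tool_pos: [0.5336, 0.123, 0.261]
ee_rot: [3.141, -0.001, 1.724]
wrist_force: [1.8, 2.8, 1.1]
width: 0.0005
```

```bash
python3 - <<'E'
from h import *
plan(0.001,.106,.06)
snap('scene','s7')
im=load('s7')['im'][100:280,230:500]
cv2.imwrite('pics/s7z.png',cv2.resize(im[:,:,::-1],None,fx=2.9,fy=2.9,interpolation=cv2.INTER_CUBIC))
E
```

```text
t 7.83 tcp [0.5336 0.123  0.261 ] rpy [ 3.1406e+00 -5.0000e-04  1.7240e+00] F [1.79 2.81 1.1 ] w 0.0005
shift [-0.793 -0.012  0.018] turn [ 0.001 -0.     0.001]
```

View pics/s7z.png

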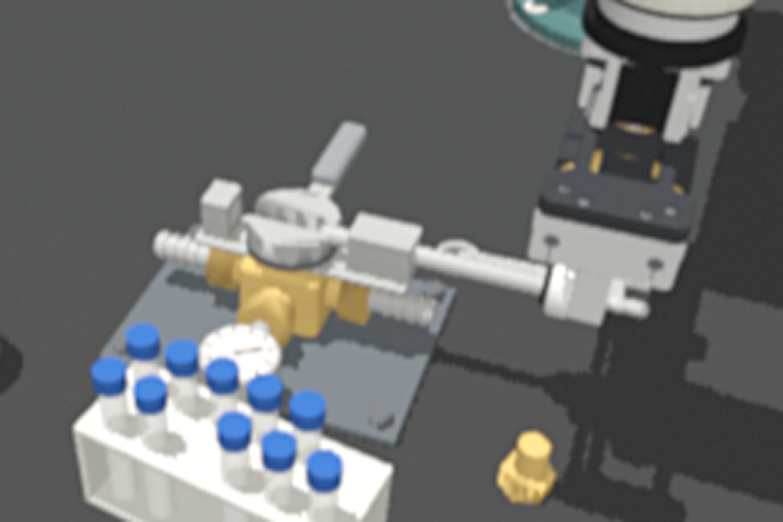

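The bar's nose has entered the slot with about 3 N on the wrist. I'll keep pushing.

Emit:
move_arm([
  [[0,-0.05,0,0,0,0,0],[0,-0.1,0,0,0,0,0],[0,-0.15,0,0,0,0,0],[0,-0.2,0,0,0,0,0],[0,-0.25,0,0,0,0,0],[0,-0.3,0,0,0,0,0],[0,-0.35,0,0,0,0,0],[0,-0.4,0,0,0,0,0]],
])

```text
time: 8.55
tool_pos: [0.5396, 0.083, 0.2607]
ee_rot: [3.141, -0.0, 1.724]
wrist_force: [1.1, 2.3, 0.6]
width: 0.0005
```

```bash
python3 - <<'E'
from h import *
plan(0.001,.106,.06)
E
```

```text
t 8.55 tcp [0.5396 0.083  0.2607] rpy [ 3.1414e+00 -1.0000e-04  1.7237e+00] F [1.08 2.28 0.65] w 0.0005
shift [-0.389 -0.01   0.015] turn [ 0.    -0.     0.001]
```

Emit:
move_arm([
  [[0,-0.05,0,0,0,0,0],[0,-0.1,0,0,0,0,0],[0,-0.15,0,0,0,0,0],[0,-0.2,0,0,0,0,0],[0,-0.25,0,0,0,0,0],[0,-0.29,0,0,0,0,0],[0,-0.32,0,0,0,0,0],[0,-0.34,0,0,0,0,0]],
])

```text
time: 9.22
tool_pos: [0.5448, 0.0496, 0.2606]
ee_rot: [-3.142, -0.0, 1.723]
wrist_force: [0.7, 2.6, 0.9]
width: 0.0005
```

Emit:
move_arm([
  [[0,-0.01,0,0,0,0,0],[0,-0.02,0,0,0,0,0],[0,-0.03,0,0,0,0,0],[0,-0.03,0,0,0,0,0]],
])

```text
time: 9.55
tool_pos: [0.5451, 0.047, 0.2606]
ee_rot: [-3.141, 0.0, 1.724]
wrist_force: [0.4, 1.5, 0.6]
width: 0.0003
```

```bash
python3 - <<'E'
from h import *
plan(0.001,.106,.06)
snap('scene','s8')
im=load('s8')['im'][100:280,230:500]
cv2.imwrite('pics/s8z.png',cv2.resize(im[:,:,::-1],None,fx=2.9,fy=2.9,interpolation=cv2.INTER_CUBIC))
E
```

```text
t 9.55 tcp [0.5451 0.047  0.2606] rpy [-3.1414e+00  2.0000e-04  1.7239e+00] F [0.42 1.53 0.61] w 0.0003
shift [-0.024 -0.01   0.014] turn [-0.     0.     0.001]
```

View pics/s8z.png

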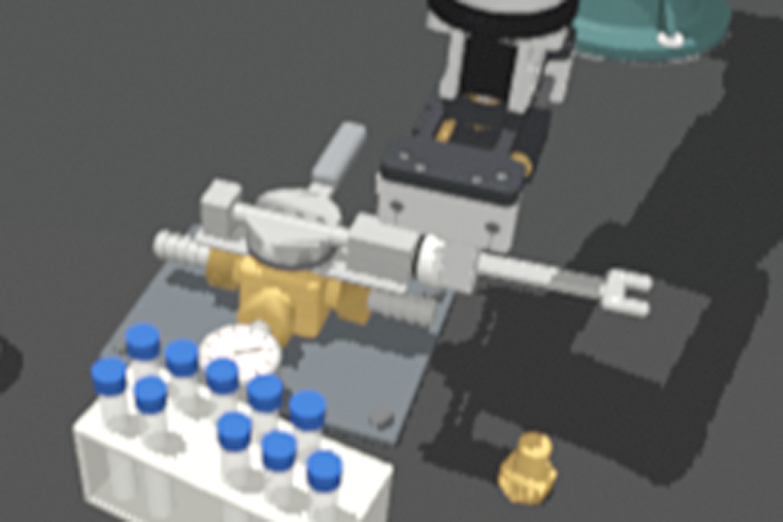

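The bar is into the keeper and the knob is nearly at the guide. I'll nudge 1 mm at a time until the force rises.

Emit:
move_arm([
  [[0,-0.01,0,0,0,0,0],[0,-0.02,0,0,0,0,0],[0,-0.03,0,0,0,0,0],[0,-0.03,0,0,0,0,0],[0,-0.03,0,0,0,0,0]],
])

```text
time: 10.02
tool_pos: [0.5454, 0.0448, 0.2606]
ee_rot: [-3.141, -0.003, 1.724]
wrist_force: [-0.7, 5.1, 1.4]
width: 0.0005
```

Emit:
move_arm([
  [[0,-0.01,0,0,0,0,0],[0,-0.02,0,0,0,0,0],[0,-0.02,0,0,0,0,0],[0,-0.02,0,0,0,0,0]],
])

```text
time: 10.35
tool_pos: [0.5455, 0.0441, 0.2606]
ee_rot: [-3.141, -0.006, 1.725]
wrist_force: [-0.6, 8.8, 1.7]
width: 0.0002
```

The force is rising at the stop (9 N), so the bar is home. I'll back off and lift.

Emit:
move_arm([
  [[0,0.1,0,0,0,0,0],[0,0.3,0,0,0,0,0],[0,0.5,0,0,0,0,0],[0,0.5,0,-0.3,0,0,0],[0,0.5,0,-0.7,0,0,0],[0,0.5,0,-1,0,0,0],[0,0.8,0,-1,0,0,0],[0,1,0,-1,0,0,0]],
])

```text
time: 11.02
tool_pos: [0.531, 0.1412, 0.3639]
ee_rot: [3.136, 0.001, 1.722]
wrist_force: [0.7, -0.4, -0.9]
width: 0.0003
```

Emit:
move_arm([
  [[0,0.3,-0.3,-0.2,0,0,0],[0,0.6,-0.6,-0.4,0,0,0],[0,0.8,-0.9,-0.4,0,0,0],[0,0.8,-0.9,-0.4,0,0,0],[0,0.8,-0.9,-0.4,0,0,0],[0,0.8,-0.9,-0.4,0,0,0]],
])

```text
time: 11.52
tool_pos: [0.4296, 0.206, 0.4004]
ee_rot: [3.141, 0.002, 1.724]
wrist_force: [0.2, -0.3, 0.2]
width: 0.0004
```

```bash
python3 - <<'E'
from h import *
plan(0,.2,.2)
snap('top','t9')
z=load('t9')['im'][130:320,200:420]
cv2.imwrite('pics/t9z.png',cv2.resize(z[:,:,::-1],None,fx=3.1,fy=3.1,interpolation=cv2.INTER_CUBIC))
a=load('top0')['im'].astype(int);b=load('t9')['im'].astype(int)
m=(abs(a-b).max(2)>40)
for n,(r0,r1,c0,c1) in dict(rack=(138,178,248,330),bottle=(140,182,372,410),plug=(200,218,222,242),spanner=(272,305,218,294)).items(): print(n,m[r0:r1,c0:c1].sum())
E
```

```text
t 11.52 tcp [0.4296 0.206  0.4004] rpy [3.1411e+00 1.7000e-03 1.7239e+00] F [ 0.23 -0.3   0.24] w 0.0004
shift [-0.832  0.882  0.014] turn [0.    0.001 0.001]
rack 0
bottle 0
plug 0
spanner 0
```

View pics/t9z.png

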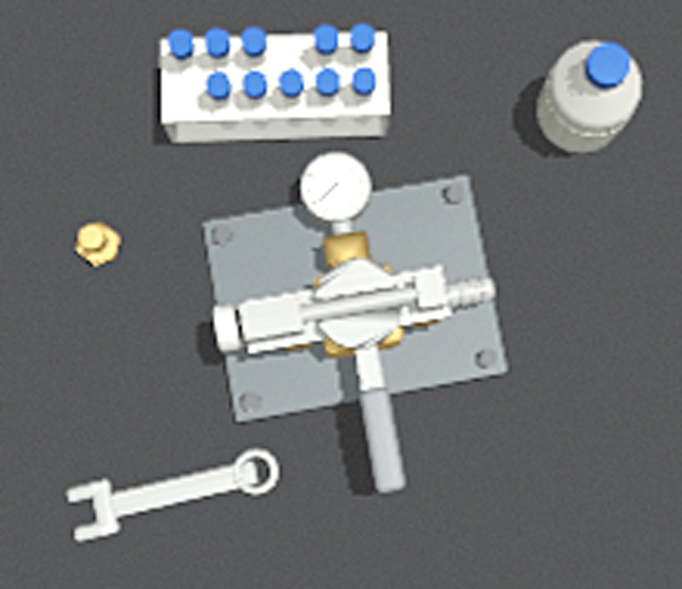

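The picture shows the bar through the disc at (360,300) and into the keeper at (432,287). The knob at (228,328) is hard against the guide, and the bystanders haven't moved.

```bash
python3 -c "
from h import *
p=load('t9'); q=ray(p,200+217/3.1,130+329/3.1,.077); print('knob face dist',np.hypot(*(q[:2]-O)))
print(robot.get_obs()['qvel'].round(3)); print(robot.close_job())"
```

```text
knob face dist 0.09657616707829914
[-0.017  0.018 -0.008  0.006  0.001  0.001]
the job is handed in; nothing more can be done
None
```

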